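# Line up turned barrels by height on the drying board

## Robot

A 7-joint arm with a two-finger parallel gripper is mounted at the origin on the work surface. World frame = base frame: x ahead of the robot, y to its left, z up, the work surface at z = 0. Lengths are in mm, angles in rad, forces in N, time in s.
With the tool pointing down it reaches from about 400 to 850 mm from the base axis. Payload 6.9 kg.
Tool frame: the origin (TCP) lies midway between the tips of the shut fingers; the grasp point (between the pads) lies 19 mm behind it; z points along the fingers, y is the line along which they close (so a half turn about z gives the same grasp; the last joint's range is limited). The gripper opens to 85 mm and grips with 20 to 120 N. Pads are 22 mm wide; open, the fingers measure 114 mm over their backs; the gripper's body (76 mm by 85 mm) begins 54 mm behind the grasp point. The pads swing forward as they close: fully open they stand 13 mm farther back than shut.
Start: joints at [1.317, 0.507, -0.238, 1.5, 0.126, 1.149, -0.155], TCP at [220.025, -584.979, 231.275] pointing down, gripper open.
Joint ranges: [-3.08, 3.08], [-0.24, 2.05], [-1.43, 1.35], [0, 2.5], [-1.52, 4.66], [0.17, 1.96], [-2.89, 2.89]. Speed limits (rad/s): [2.39, 2.39, 3.14, 3.14, 3.14, 3.14, 3.14].

## Interface

Orientations are given as a 3x3 rotation matrix whose columns are the frame's x, y, z axes.
In Python, from bench import ctrl gives the robot as it stands.
- The arm moves only by the tool send_rows, never from a script. Its arguments are lists of equal length, an entry for each row: "translation": the shift along the tool's x, y, z in cm, a list of three; "dr": the turn, a rotation vector about the tool's x, y, z in rad, a list of three. In form: {"translation": [[tx, ty, tz], ...], "dr": [[ax, ay, az], ...]}. A call has 1 to 12 rows; each row is the pose to reach, as a shift and turn from the pose commanded when the call began, along the tool's axes at that moment; what a row does not reach only later rows make up. A row lasts 1/12 s, in which the tool goes at most 41.7 mm and 7.16 degrees, less where a joint would pass 70% of its speed; a pose out of reach is approached as far as the arm can. A call with a gripper value outside its range is refused whole. "fingers" is the closure in counts, from 0 (fully open) to 255 (shut), set as the call begins (left out, the last holds). The fingers move at their own pace and stop on an object; "squeeze" is the grip in N (left out, the last holds). Time passes only in rows, so rows that repeat a pose let the fingers close. It gives the time, the measured TCP pose, the force, the opening and the grip force at its end, in the units of the state.
- ctrl.get_state(): the state, without advancing time (a new reading comes with each control period).
- ctrl.grab_frame(name): name is "side" or "top" or "wrist"; returns a dict with "image" (400x640x3 uint8, red, green, blue), "K" (3x3 intrinsics, pixels), "R" (3x3) and "t" (3): a world point X has camera coordinates R X + t; the wrist camera has in their place "tool_from_camera" (4x4, takes a point from camera to tool coordinates, whose origin is the TCP and whose axes are the flange's). Camera axes: x right, y down, z forward; pixel columns grow to the right and rows downward; lengths in mm; the calibration is good to about 2 mm. A picture is of the moment at which its call begins: read the wrist's pose just before it. There is no depth.
- ctrl.finish_job(): hands the job in; it is judged then, once.
Trained networks look in the newest picture that a camera, given by its name, has taken for a name from the list of things; names that differ only in an ending like _2 or _b are one class to them, and where a whole thing is asked for, a point or a joint stands for the part that bears it (a point fixed in the world has none). Each returns a list of dicts, best first, with "score" (0 to 1); they miss things now and then, are a little off and sometimes report something else, mostly with a low value. They report only what shows in the picture. A call takes as long as a camera call. They do not tell look-alikes from the thing itself.
- ctrl.search_frame(thing, camera): "xy" ([column, row] in pixels, amid what is visible of it).
- ctrl.outline_of(thing, camera): "mask" (400x640 bool, what is visible of it) and "xy" ([column, row] in pixels, amid what is visible of it).
The state is a dict: "time_s": time; "joints": joint angles; "qvel": joint speeds; "effort": joint torques, N m; "tcp_pos": TCP position; "eef_rot": TCP orientation; "contact_force": force on the tool from outside, world axes, zero at the start; "moment": the same for the moment, N m; "opening": finger opening in mm; "gripper_force": force on a finger pad.
Only numpy, scipy, OpenCV 4.12 (cv2) and the standard library are available. Lean on these libraries where they do the work, as an engineer would, in place of code of your own. Each camera call takes 0.05 s, during which the arm holds its last target. There are 200 camera calls.

## Task

Stand the four turned wooden barrels from the tray on the pegs of the paddle-shaped drying board, one over each peg and fully down on its cork seat, in order of height: the shortest on the peg next to the board's handle, so the hand that carries it has room, up to the tallest at the far end. Set each one down rather than dropping it, and do not disturb the oil bottle or the wax tin.

Things in the scene. Friction and masses are not known exactly. Their poses are not given: they have to be found in the camera images.
- barrel_a: Turned wooden barrel, the second tallest of the four: 90 mm high, straight 42 mm outside diameter, brass band near the top, bored through 22 mm, 75 g give or take a third. Starts upright in a plywood tray (250 mm square, floor 6 mm and rim 22 mm above the bench), at least 80 mm from the next barrel, 55 mm from the rim (axes). Origin: centre of its underside; z up along the bore.
- barrel_b: Turned wooden barrel, the shortest of the four: 58 mm high, straight 42 mm outside diameter, brass band near the top, bored through 22 mm, 50 g give or take a third. Starts upright in a plywood tray (250 mm square, floor 6 mm and rim 22 mm above the bench), at least 80 mm from the next barrel, 55 mm from the rim (axes). Origin: centre of its underside; z up along the bore.
- barrel_c: Turned wooden barrel, the tallest of the four: 106 mm high, straight 42 mm outside diameter, brass band near the top, bored through 22 mm, 90 g give or take a third. Starts upright in a plywood tray (250 mm square, floor 6 mm and rim 22 mm above the bench), at least 80 mm from the next barrel, 55 mm from the rim (axes). Origin: centre of its underside; z up along the bore.
- barrel_d: Turned wooden barrel, the second shortest of the four: 74 mm high, straight 42 mm outside diameter, brass band near the top, bored through 22 mm, 62 g give or take a third. Starts upright in a plywood tray (250 mm square, floor 6 mm and rim 22 mm above the bench), at least 80 mm from the next barrel, 55 mm from the rim (axes). Origin: centre of its underside; z up along the bore.
- peg1: Upright dowel peg, the end peg next to the board's handle, on the fixed drying board (plywood, blade 290 x 88 x 18 mm, handle tongue 75 x 36 mm at one end). Pegs 70 mm apart in a row along the blade's middle. 6 mm thick, rises 28 mm above its cork seat (38 mm across, 3 mm thick). Origin: on its axis at the seat's top, 21 mm above the bench, where a barrel's underside rests; z up, x along the row away from the handle.
- peg2: Upright dowel peg, second from the handle, on the fixed drying board (plywood, blade 290 x 88 x 18 mm, handle tongue 75 x 36 mm at one end). Pegs 70 mm apart in a row along the blade's middle. 6 mm thick, rises 28 mm above its cork seat (38 mm across, 3 mm thick). Origin: on its axis at the seat's top, 21 mm above the bench, where a barrel's underside rests; z up, x along the row away from the handle.
- peg3: Upright dowel peg, third from the handle, on the fixed drying board (plywood, blade 290 x 88 x 18 mm, handle tongue 75 x 36 mm at one end). Pegs 70 mm apart in a row along the blade's middle. 6 mm thick, rises 28 mm above its cork seat (38 mm across, 3 mm thick). Origin: on its axis at the seat's top, 21 mm above the bench, where a barrel's underside rests; z up, x along the row away from the handle.
- peg4: Upright dowel peg, the end peg farthest from the handle, on the fixed drying board (plywood, blade 290 x 88 x 18 mm, handle tongue 75 x 36 mm at one end). Pegs 70 mm apart in a row along the blade's middle. 6 mm thick, rises 28 mm above its cork seat (38 mm across, 3 mm thick). Origin: on its axis at the seat's top, 21 mm above the bench, where a barrel's underside rests; z up, x along the row away from the handle.
- oil_bottle: Bystander, to be left alone: amber bottle of finishing oil standing upright on the bench, 60 mm diameter, 150 mm high. Origin: centre of its underside, z up.
- wax_tin: Bystander, to be left alone: flat round metal tin of wax lying on the bench, 72 mm diameter, 31 mm high. Origin: centre of its underside, z up.
Mind the look-alikes: they are no part of the job. Leave any blue look-alike of the barrel_d alone.

How it is judged:
By the outcome, as a careful person would: the job done as asked, in the order asked, and still so for the second after the job is handed in, with the robot touching nothing.
It also fails if it takes over 112 s, if anything falls off the work surface, if the arm or the gripper's body presses on something with over 40 N, if the wrist force passes 120 N, or if a joint passes its speed limit or range.

## Working session

There is one attempt and no reset: what is moved stays moved. The work goes in short steps, Python scripts to look and compute and a tool call to move; the robot and the scene stay as the last step left them, time stands still between calls to the robot, and variables do not carry over. Pictures are saved under pics/ and viewed, at most 14 in all, crops included, and the job is handed in when it is done.

Besides the shell and the picture viewer there is one more tool, called after ">>>" as a command line: name --argument value ..., lists and objects as JSON in quotes. send_rows: Moves the arm, as the interface text tells. Its arguments: {"type":"object","properties":{"translation":{"type":"array"},"dr":{"type":"array"},"fingers":{"type":"number"},"squeeze":{"type":"number"}},"required":["translation","dr"]}

```bash
mkdir -p pics; ls; python3 - <<'E'
from bench import ctrl
import cv2,numpy as np
s=ctrl.get_state();print({k:np.round(v,3).tolist() for k,v in s.items()})
ims=[]
for n in("top","side"):
    f=ctrl.grab_frame(n);cv2.imwrite(f"pics/{n}0.png",f["image"][...,::-1]);print(n,np.round(f["K"],1).tolist(),np.round(f["R"],3).tolist(),np.round(f["t"],1).tolist())
    for th in("barrel_a","peg1","oil_bottle","wax_tin"):
        print(th,[(np.round(d["xy"]).tolist(),round(d["score"],2)) for d in ctrl.search_frame(th,n)])
E
```

```text
pics
{'time_s': 0.0, 'joints': [1.316, 0.508, -0.237, 1.501, 0.126, 1.149, -0.155], 'qvel': [-0.001, 0.001, 0.0, -0.002, -0.0, -0.001, 0.001], 'effort': [0.0, -62.06, -2.187, -24.965, 0.013, 0.012, 0.0], 'tcp_pos': [219.792, -584.538, 230.45], 'eef_rot': [[0.936, 0.352, -0.001], [0.352, -0.936, 0.002], [-0.0, -0.002, -1.0]], 'contact_force': [-0.011, 0.636, -0.106], 'moment': [-0.005, 0.024, 0.021], 'gripper_force': 0.0, 'opening': 85.249}
top [[402.3, 0.0, 319.7], [0.0, 402.3, 195.7], [0.0, 0.0, 1.0]] [[-0.005, -1.0, -0.0], [-0.987, 0.005, -0.161], [0.161, -0.001, -0.987]] [1.4, 578.6, 891.4]
barrel_a [([415.0, 126.0], 0.96), ([447.0, 194.0], 0.76), ([443.0, 244.0], 0.71), ([404.0, 189.0], 0.71), ([396.0, 228.0], 0.58), ([378.0, 124.0], 0.55)]
peg1 [([222.0, 216.0], 0.73), ([204.0, 192.0], 0.69), ([238.0, 239.0], 0.67), ([255.0, 262.0], 0.63), ([404.0, 191.0], 0.61)]
oil_bottle [([323.0, 126.0], 0.88)]
wax_tin [([393.0, 227.0], 0.67), ([313.0, 255.0], 0.63)]
side [[382.8, 0.0, 322.6], [0.0, 382.8, 200.1], [0.0, 0.0, 1.0]] [[-0.921, -0.389, -0.003], [-0.23, 0.551, -0.802], [0.314, -0.738, -0.597]] [515.0, 181.8, 815.3]
barrel_a [([385.0, 163.0], 0.94), ([275.0, 166.0], 0.94), ([354.0, 147.0], 0.83), ([336.0, 167.0], 0.82), ([295.0, 153.0], 0.67), ([363.0, 182.0], 0.6)]
peg1 [([254.0, 290.0], 0.78), ([317.0, 276.0], 0.7), ([351.0, 270.0], 0.66), ([292.0, 285.0], 0.47)]
oil_bottle [([261.0, 187.0], 0.83)]
wax_tin [([362.0, 228.0], 0.88)]
```

View pics/top0.png

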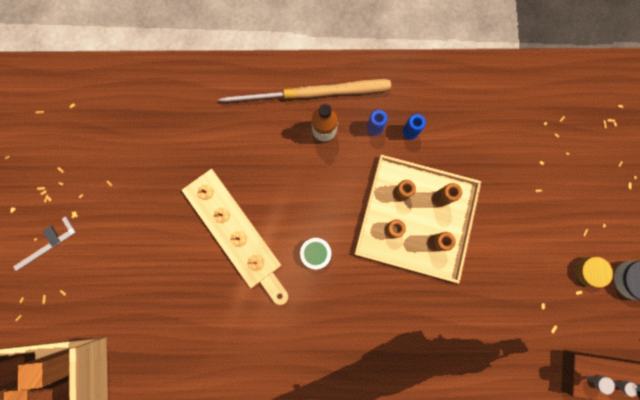

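View pics/side0.png

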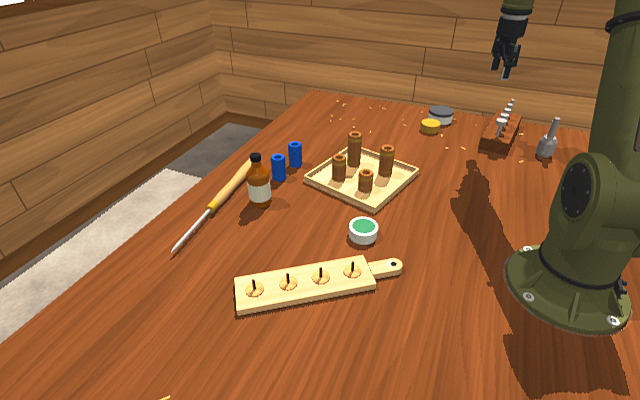

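Top: wooden barrels at (404,189), (447,194), (396,228), (443,244); blue look-alikes at (378,122) and (415,126). The board's handle is at (280,297), so peg1 is at (255,262) and peg4 at (204,192). In the side view the tallest barrel is at (354,147) and the shortest at (363,182).

```bash
cat > h.py <<'E'
import numpy as np,cv2
from scipy.optimize import minimize
from bench import ctrl
def proj(f,P):
    c=np.atleast_2d(P)@np.array(f["R"]).T+f["t"]; p=c@np.array(f["K"]).T
    return p[:,:2]/p[:,2:]
def ray(f,xy,z):
    R=np.array(f["R"]);C=-R.T@f["t"];d=R.T@np.linalg.solve(f["K"],[*xy,1.]);return C+d*(z-C[2])/d[2]
A=np.linspace(0,2*np.pi,40);O=np.c_[np.cos(A),np.sin(A),0*A]
def cyl(x,y,h,z0=6,r=21): return np.vstack([O*r+[x,y,z] for z in(z0,z0+h)])
def iou(f,P,m):
    q=np.zeros((400,640),np.uint8);hp=cv2.convexHull((proj(f,P)*16).astype(np.int32)[:,None])
    cv2.fillConvexPoly(q,hp,1,shift=4);q=q>0
    return (q&m).sum()/((q|m).sum()+1e-9)
E
python3 - <<'E'
from h import *
import pickle
F={n:ctrl.grab_frame(n) for n in("top","side")}
M={n:[d for d in ctrl.outline_of("barrel_a",n)] for n in F}
B={n:ctrl.outline_of("peg1",n) for n in F}
pickle.dump((F,M,B),open("d.pkl","wb"))
for n in F: print(n,[(np.round(d["xy"]).tolist(),int(d["mask"].sum()),round(d["score"],2)) for d in M[n]],[(np.round(d["xy"]).tolist(),int(d["mask"].sum())) for d in B[n]])
S={106:(354,147),90:(385,163),74:(336,167),58:(363,182)}
for h,s in S.items():
    ms=min(M["side"],key=lambda d:np.hypot(*(np.array(d["xy"])-s)))
    p0=ray(F["side"],ms["xy"],6+h/2)
    uv=proj(F["top"],p0)[0]
    mt=min(M["top"],key=lambda d:np.hypot(*(np.array(d["xy"])-uv)))
    g=lambda p:-sum(iou(F[n],cyl(p[0],p[1],h),m["mask"]) for n,m in(("side",ms),("top",mt)))
    r=minimize(g,p0[:2],method="Nelder-Mead",options=dict(initial_simplex=p0[:2]+np.array([[0,0],[8,0],[0,8]])))
    print(h,s,mt["xy"],uv,p0[:2],r.x.round(1),r.fun)
# pegs
T=[(255,262),(238,239),(222,216),(204,192)];Sx=[(351,270),(317,276),(292,285),(254,290)]
for a,b in zip(T,Sx):
    for z in (21,35): print(z,ray(F["top"],a,z)[:2].round(1),ray(F["side"],b,z)[:2].round(1))
E
```

```text
top [([402.0, 189.0], 382, 0.93), ([379.0, 122.0], 377, 0.88), ([415.0, 125.0], 413, 0.85), ([442.0, 240.0], 433, 0.67), ([447.0, 196.0], 516, 0.64), ([393.0, 226.0], 321, 0.62)] [([255.0, 262.0], 192), ([238.0, 241.0], 208), ([205.0, 193.0], 214), ([222.0, 215.0], 203), ([443.0, 244.0], 407)]
side [([355.0, 150.0], 432, 0.93), ([276.0, 166.0], 343, 0.88), ([340.0, 169.0], 344, 0.74), ([362.0, 180.0], 317, 0.67), ([383.0, 159.0], 406, 0.62), ([296.0, 151.0], 285, 0.57)] [([256.0, 289.0], 226), ([289.0, 285.0], 208), ([349.0, 271.0], 204)]
106 (354, 147) [446.7, 195.8] [442.00268688 198.00259035] [ 569.87856427 -282.85533168] [ 576.2 -289.8] -1.67606050123913
90 (385, 163) [442.5, 239.9] [440.30726222 236.61888066] [ 481.86834867 -276.62658446] [ 472.1 -275.1] -1.6400229489354037
74 (336, 167) [401.8, 189.1] [398.78466474 193.10226799] [ 584.5106802  -187.07877701] [ 592.5 -195.7] -1.682829367846145
58 (363, 182) [393.2, 225.8] [391.19957949 225.08888646] [ 510.21042282 -168.19218634] [ 501.6 -173.2] -1.6759707984872634
21 [426.7 150.3] [428.2 152.6]
35 [426.7 148. ] [424.4 165.2]
21 [480.4 191.4] [488.9 196.6]
35 [479.6 188.6] [483.7 208.2]
21 [535.1 231. ] [526.7 239.2]
35 [533.5 227.6] [520.6 249.7]
21 [593.2 276.2] [592.4 281. ]
35 [590.8 272.2] [584.8 290.6]
```

```bash
cat >> h.py <<'E'
YD=np.array([.6,-.8,0])
Rt=np.c_[np.cross(YD,[0,0,-1]),YD,[0,0,-1]]
from scipy.spatial.transform import Rotation as Ro
def go(p,R=Rt):
    s=ctrl.get_state();Rc=np.array(s["eef_rot"]);d=Rc.T@(np.array(p)-s["tcp_pos"])/10
    print("trans cm",d.round(2).tolist(),"dr",Ro.from_matrix(Rc.T@R).as_rotvec().round(3).tolist(),"rows",round(np.linalg.norm(d)*10/41.7,1))
def wrist():
    s=ctrl.get_state();f=ctrl.grab_frame("wrist");T=np.array(f["tool_from_camera"])
    W=np.eye(4);W[:3,:3]=s["eef_rot"];W[:3,3]=s["tcp_pos"]
    C=np.linalg.inv(W@T);f["R"]=C[:3,:3];f["t"]=C[:3,3];return f
E
python3 - <<'E'
from h import *
f=ctrl.grab_frame("wrist");print(np.round(f["tool_from_camera"],3).tolist(),np.round(f["K"],1).tolist())
print(Rt.round(2).tolist());go([490,-230,300])
E
```

```text
[[0.0, -0.964, -0.267, 68.887], [1.0, 0.0, 0.0, 0.027], [-0.0, -0.267, 0.964, -142.523], [0.0, 0.0, 0.0, 1.0]] [[292.5, 0.0, 324.4], [0.0, 292.5, 197.5], [0.0, 0.0, 1.0]]
[[0.8, 0.6, 0.0], [0.6, -0.8, 0.0], [0.0, 0.0, -1.0]]
trans cm [37.77, -23.72, -6.87] dr [-0.0, -0.0, -0.284] rows 10.8
```

>>> send_rows --translation '[[42.5,-22,-6.9],[42.5,-22,-6.9],[42.5,-22,-6.9],[42.5,-22,-6.9],[42.5,-22,-6.9],[42.5,-22,-6.9],[42.5,-22,-6.9],[42.5,-22,-6.9],[42.5,-22,-6.9],[42.5,-22,-6.9],[42.5,-22,-6.9],[42.5,-22,-6.9]]' --dr '[[0,0,-0.284],[0,0,-0.284],[0,0,-0.284],[0,0,-0.284],[0,0,-0.284],[0,0,-0.284],[0,0,-0.284],[0,0,-0.284],[0,0,-0.284],[0,0,-0.284],[0,0,-0.284],[0,0,-0.284]]'

```text
time_s: 1.85
tcp_pos: [543.3, -224.6, 301.2]
eef_rot: [[0.797, 0.604, 0.002], [0.604, -0.797, 0.002], [0.003, 0.0, -1.0]]
contact_force: [0.7, -0.3, -1.0]
opening: 85.5
gripper_force: 0.0
```

```bash
python3 - <<'E'
from h import *
f=wrist();print(ctrl.get_state()["tcp_pos"])
M=ctrl.outline_of("barrel_a","wrist")
im=f["image"][...,::-1].copy()
B={106:(576,-290),90:(472,-275),74:(592.5,-195.7),58:(501.6,-173.2)}
for d in M: cv2.circle(im,tuple(int(v) for v in d["xy"]),3,(0,255,0),-1);print(d["xy"],int(d["mask"].sum()),round(d["score"],2))
for h,p0 in B.items():
    best=None
    for i,m in enumerate(M):
        if m["mask"].sum()<300: continue
        g=lambda p:-iou(f,cyl(p[0],p[1],h),m["mask"])
        r=minimize(g,p0,method="Nelder-Mead",options=dict(initial_simplex=np.array(p0)+np.array([[0,0],[8,0],[0,8]])))
        if best is None or r.fun<best[0]: best=(r.fun,r.x.round(1),i)
    print(h,best)
    for z,c in((6,(255,255,0)),(6+h,(255,0,255))):
        for rr in (21,11): cv2.polylines(im,[proj(f,O*rr+[*best[1],z]).astype(int)],True,c,1)
cv2.imwrite("pics/w1.png",im)
E
```

```text
[ 545.99702503 -220.62660491  301.67359993]
[337.5, 133.8] 797 0.89
[279.0, 171.5] 921 0.88
[378.7, 183.4] 1401 0.78
[424.7, 39.0] 1766 0.73
[321.2, 235.3] 1233 0.6
[373.6, 2.1] 278 0.6
106 (np.float64(-0.9044544867650713), array([ 576.8, -289.3]), 2)
90 (np.float64(-0.8812589413441478), array([ 472.1, -275. ]), 4)
74 (np.float64(-0.7946161515445717), array([ 591.6, -197.5]), 0)
58 (np.float64(-0.8877057115189858), array([ 501.8, -174.8]), 1)
```

View pics/w1.png

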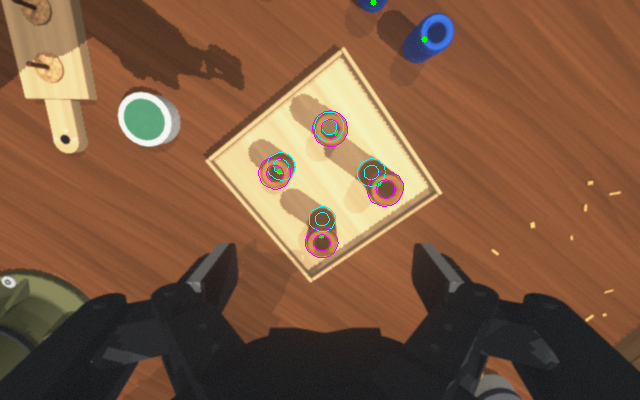

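```bash
python3 - <<'E'
from h import *
go([576.8,-289.5,180]);go([576.8,-289.5,60])
E
```

```text
trans cm [-1.44, 7.24, 12.1] dr [-0.0, -0.004, 0.009] rows 3.4
trans cm [-1.49, 7.24, 24.1] dr [-0.0, -0.004, 0.009] rows 6.0
```

>>> send_rows --translation '[[-1.4,7.2,6],[-1.4,7.2,12],[-1.4,7.2,12],[-1.4,7.2,12],[-1.4,7.2,12],[-1.5,7.2,15],[-1.5,7.2,18],[-1.5,7.2,21],[-1.5,7.2,24],[-1.5,7.2,24.1],[-1.5,7.2,24.1],[-1.5,7.2,24.1]]' --dr '[[0,-0.004,0.009],[0,-0.004,0.009],[0,-0.004,0.009],[0,-0.004,0.009],[0,-0.004,0.009],[0,-0.004,0.009],[0,-0.004,0.009],[0,-0.004,0.009],[0,-0.004,0.009],[0,-0.004,0.009],[0,-0.004,0.009],[0,-0.004,0.009]]'

```text
time_s: 2.95
tcp_pos: [572.8, -296.4, 61.8]
eef_rot: [[0.805, 0.593, -0.0], [0.593, -0.805, -0.004], [-0.002, 0.003, -1.0]]
contact_force: [-0.7, 0.1, 1.0]
opening: 85.6
gripper_force: 0.0
```

>>> send_rows --translation '[[0,0,0],[0,0,0],[0,0,0],[0,0,0],[0,0,0],[0,0,0],[0,0,0],[0,0,0]]' --dr '[[0,0,0],[0,0,0],[0,0,0],[0,0,0],[0,0,0],[0,0,0],[0,0,0],[0,0,0]]' --fingers 255 --squeeze 30

```text
time_s: 3.62
tcp_pos: [572.1, -296.1, 60.5]
eef_rot: [[0.805, 0.593, -0.002], [0.593, -0.805, -0.003], [-0.003, 0.001, -1.0]]
contact_force: [-1.4, 0.3, 6.5]
opening: 41.6
gripper_force: 29.4
```

>>> send_rows --translation '[[0,0,0],[0,0,0],[0,0,0],[0,0,0],[0.4,0,0],[0.77,0,0],[0.77,0,0],[0.77,0,0],[0.77,0,0],[0.77,0,0],[0.77,0,0],[0.77,0,0]]' --dr '[[0,0,0],[0,0,0],[0,0,0],[0,0,0],[0,0,0],[0,0,0],[0,0,0],[0,0,0],[0,0,0],[0,0,0],[0,0,0],[0,0,0]]' --fingers 60

```text
time_s: 4.62
tcp_pos: [577.7, -291.6, 59.3]
eef_rot: [[0.805, 0.593, -0.003], [0.593, -0.805, -0.002], [-0.004, -0.0, -1.0]]
contact_force: [-0.0, -0.1, 0.0]
opening: 65.3
gripper_force: 0.0
```

```bash
python3 - <<'E'
from h import *
f=wrist();s=ctrl.get_state();print(s["tcp_pos"],s["opening"],np.abs(s["qvel"]).max())
M=ctrl.outline_of("barrel_a","wrist")
P={106:(576.8,-289.3),90:(472,-275),74:(592,-196),58:(501.6,-174)}
for h,p0 in P.items():
  for m in M:
    g=lambda p:-iou(f,cyl(p[0],p[1],h),m["mask"])
    r=minimize(g,p0,method="Nelder-Mead",options=dict(initial_simplex=np.array(p0)+np.array([[0,0],[8,0],[0,8]])))
    if r.fun<-.5:print(h,r.x.round(1),round(r.fun,2))
cv2.imwrite("pics/w2.png",f["image"][...,::-1])
E
```

```text
[ 577.674229   -291.5886413    59.25607853] 65.28214731376892 0.0012918934092929352
106 [ 582.6 -287.3] -0.79
90 [ 402.7 -281.2] -0.62
90 [ 577.1 -291.5] -0.92
74 [ 593.4 -199.6] -0.92
58 [ 505.3 -176.2] -0.92
```

View pics/w2.png

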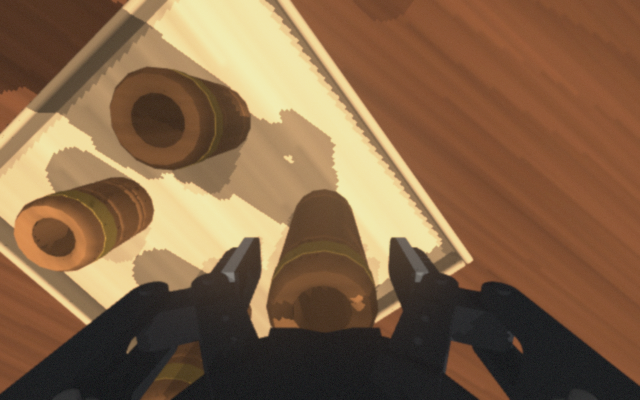

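The barrel is upright, centred between the pads at about (325,270); the other barrels stand clear of the fingers. Close and lift.

>>> send_rows --translation '[[0,0,0],[0,0,0],[0,0,0],[0,0,0],[0,0,0],[0,0,-1],[0,0,-4],[0,0,-7.5],[0,0,-11],[0,0,-14],[0,0,-15],[0,0,-15]]' --dr '[[0,0,0],[0,0,0],[0,0,0],[0,0,0],[0,0,0],[0,0,0],[0,0,0],[0,0,0],[0,0,0],[0,0,0],[0,0,0],[0,0,0]]' --fingers 255 --squeeze 30

```text
time_s: 5.72
tcp_pos: [579.8, -291.5, 213.1]
eef_rot: [[0.805, 0.593, 0.002], [0.593, -0.805, -0.005], [-0.001, 0.005, -1.0]]
contact_force: [0.7, -0.3, -1.2]
opening: 41.0
gripper_force: 30.8
```

```bash
python3 - <<'E'
from h import *
s=ctrl.get_state();print(s["tcp_pos"],s["opening"],s["gripper_force"],np.abs(s["qvel"]).max());go([560,220,210])
E
```

```text
[ 579.80368663 -291.46872309  213.13502622] 41.00850410675861 30.79281158745289 0.07659918719596608
trans cm [28.73, -42.36, 0.06] dr [0.005, 0.001, -0.009] rows 12.3
```

>>> send_rows --translation '[[0.5,-1.5,0],[1.5,-4.5,0],[2.8,-8.5,0],[4.1,-12.5,0],[5.4,-16.5,0],[6.7,-20.5,0],[8,-24.5,0],[9.3,-28.5,0],[10.6,-32.5,0],[11.9,-36,0],[13,-39,0],[13.3,-40,0]]' --dr '[[0,0,0],[0,0,0],[0,0,0],[0,0,0],[0,0,0],[0,0,0],[0,0,0],[0,0,0],[0,0,0],[0,0,0],[0,0,0],[0,0,0]]'

```text
time_s: 6.72
tcp_pos: [445.4, 114.8, 207.8]
eef_rot: [[0.801, 0.598, -0.005], [0.598, -0.801, -0.001], [-0.005, -0.003, -1.0]]
contact_force: [0.0, -0.2, -1.6]
opening: 41.2
gripper_force: 30.8
```

>>> send_rows --translation '[[0,0,0],[0,0,0],[0,0,0],[0,0,0],[0,0,0],[0,0,0]]' --dr '[[0,0,0],[0,0,0],[0,0,0],[0,0,0],[0,0,0],[0,0,0]]'

```text
time_s: 7.22
tcp_pos: [448.4, 108.8, 208.5]
eef_rot: [[0.806, 0.591, -0.003], [0.591, -0.806, -0.003], [-0.004, 0.0, -1.0]]
contact_force: [-0.2, 0.9, -1.3]
opening: 41.1
gripper_force: 30.8
```

```bash
python3 - <<'E'
from h import *
f=wrist();s=ctrl.get_state();print(s["tcp_pos"],np.abs(s["qvel"]).max())
im=f["image"][...,::-1].copy();cv2.imwrite("pics/w3raw.png",im)
for d in ctrl.outline_of("peg1","wrist"):
    print(np.round(d["xy"]),int(d["mask"].sum()),round(d["score"],2),ray(f,d["xy"],21)[:2].round(1))
u=np.array([166,126])/np.hypot(166,126)
for i in range(4):
    p=np.array([427,150])+70*i*u
    cv2.polylines(im,[proj(f,O*19+[*p,21]).astype(int)],True,(255,0,255),1)
    cv2.polylines(im,[proj(f,np.array([[*p,21],[*p,49]])).astype(int)],False,(255,255,0),1)
cv2.imwrite("pics/w3.png",im)
E
```

```text
[448.3930597  109.01313398 208.60528601] 0.004533242644733662
[282. 109.] 1019 0.71 [482.8 190.5]
[278.  36.] 1234 0.6 [538.7 232.9]
[279. 175.] 852 0.59 [420.9 152.1]
```

View pics/w3.png

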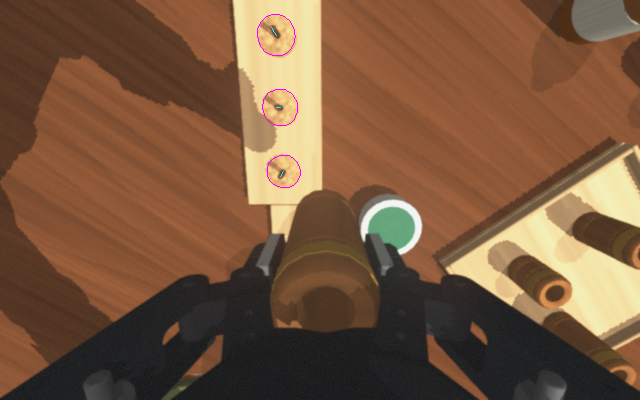

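The predicted seats lie on the real ones (pegs at (277,33), (280,107), (283,172)), and the held barrel is upright. On to peg4.

>>> send_rows --translation '[[1.5,-0.4,0],[4.5,-1,0],[8,-1.8,0],[12,-2.7,0],[16,-3.6,0],[19,-4.3,0],[21,-4.8,0],[21.7,-4.9,0],[21.7,-4.9,0],[21.7,-4.9,0],[21.7,-4.9,0],[21.7,-4.9,0]]' --dr '[[0,0,0],[0,0,0],[0,0,0],[0,0,0],[0,0,0],[0,0,0],[0,0,0],[0,0,0],[0,0,0],[0,0,0],[0,0,0],[0,0,0]]'

```text
time_s: 8.32
tcp_pos: [593.5, 276.4, 208.3]
eef_rot: [[0.806, 0.592, -0.003], [0.592, -0.806, -0.003], [-0.004, 0.001, -1.0]]
contact_force: [-0.7, -0.4, -1.0]
opening: 41.1
gripper_force: 30.8
```

>>> send_rows --translation '[[0,0,2],[0,0,5],[0,0,8],[0,0,8],[0,0,8],[0,0,8],[0,0,8],[0,0,8]]' --dr '[[0,0,0],[0,0,0],[0,0,0],[0,0,0],[0,0,0],[0,0,0],[0,0,0],[0,0,0]]'

```text
time_s: 8.98
tcp_pos: [594.5, 278.3, 130.0]
eef_rot: [[0.805, 0.593, -0.0], [0.593, -0.805, -0.001], [-0.001, 0.001, -1.0]]
contact_force: [0.6, 0.8, -1.3]
opening: 41.2
gripper_force: 31.0
```

```bash
python3 - <<'E'
from h import *
f=wrist();s=ctrl.get_state();print(s["tcp_pos"],np.abs(s["qvel"]).max(),s["eef_rot"].round(3).tolist());go([594.3,277,74.3],s["eef_rot"])
b=[ctrl.grab_frame(n)["image"] for n in("side","top")]
a=cv2.resize(b[0][200:330,200:330],(400,400));c=cv2.resize(b[1][150:280,170:300],(400,400))
cv2.imwrite("pics/p4.png",np.hstack([a,c])[...,::-1])
E
```

```text
[594.29451368 278.22534532 129.68290916] 0.00860253038583635 [[0.805, 0.593, -0.001], [0.593, -0.805, -0.001], [-0.001, 0.001, -1.0]]
trans cm [-0.07, 0.1, 5.54] dr [0.0, 0.0, 0.0] rows 1.3
```

View pics/p4.png

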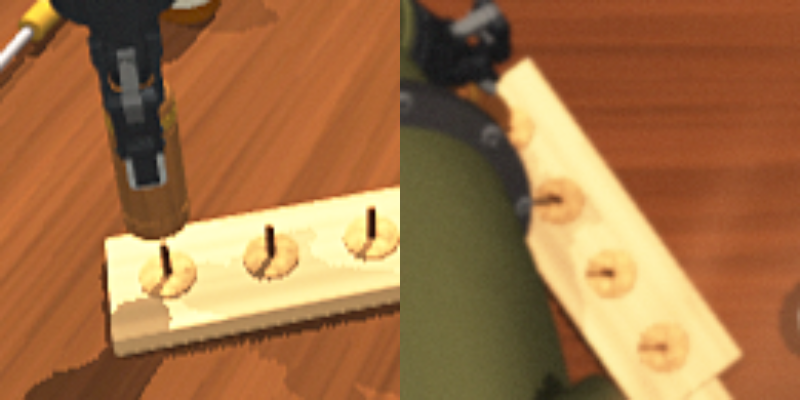

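```bash
python3 - <<'E'
from h import *
f=ctrl.grab_frame("side");
for z in(21,49,76.4): print(z,(proj(f,[594.3,277,z])[0]-200)*400/130)
E
```

```text
21 [166.75433976 271.73258909]
49 [162.03417955 243.20066758]
76.4 [157.21193754 214.05169283]
```

>>> send_rows --translation '[[0,0.1,1],[0,0.1,2],[0,0.1,3],[0,0.1,4],[0,0.1,4.6],[0,0.1,5],[0,0.1,5.2],[0,0.1,5.4],[0,0.1,5.5],[0,0.1,5.6],[0,0.1,5.6],[0,0.1,5.6]]' --dr '[[0,0,0],[0,0,0],[0,0,0],[0,0,0],[0,0,0],[0,0,0],[0,0,0],[0,0,0],[0,0,0],[0,0,0],[0,0,0],[0,0,0]]'

```text
time_s: 10.18
tcp_pos: [594.3, 277.5, 74.2]
eef_rot: [[0.805, 0.593, -0.001], [0.593, -0.805, -0.002], [-0.002, 0.001, -1.0]]
contact_force: [-3.3, -2.4, 11.4]
opening: 41.2
gripper_force: 30.0
```

Contact at the expected height, 11 N upward. Release and rise.

>>> send_rows --translation '[[0,0,0],[0,0,0],[0,0,0],[0,0,0],[0,0,0],[0,0,0],[0,0,-2],[0,0,-5],[0,0,-8],[0,0,-11],[0,0,-13],[0,0,-14]]' --dr '[[0,0,0],[0,0,0],[0,0,0],[0,0,0],[0,0,0],[0,0,0],[0,0,0],[0,0,0],[0,0,0],[0,0,0],[0,0,0],[0,0,0]]' --fingers 40

```text
time_s: 11.18
tcp_pos: [595.4, 278.0, 215.2]
eef_rot: [[0.805, 0.593, 0.001], [0.593, -0.805, -0.0], [0.0, 0.001, -1.0]]
contact_force: [1.0, -0.5, 0.3]
opening: 72.3
gripper_force: 0.0
```

```bash
python3 - <<'E'
from h import *
s=ctrl.get_state();print(s["tcp_pos"],s["opening"],np.abs(s["qvel"]).max());go([472,-275,180],s["eef_rot"])
E
```

```text
[595.35038602 278.003139   215.19637496] 72.2576877327218 0.2163637823638513
trans cm [-42.73, 37.21, 3.52] dr [0.0, 0.0, 0.0] rows 13.6
```

>>> send_rows --translation '[[-2,1.7,0],[-5,4.4,0],[-8,7,0],[-11,9.6,0],[-14,12.2,0],[-17,14.8,0],[-20,17.4,0],[-23,20,0],[-26,22.6,0],[-29,25.2,0],[-32,27.8,0],[-35,30.4,0]]' --dr '[[0,0,0],[0,0,0],[0,0,0],[0,0,0],[0,0,0],[0,0,0],[0,0,0],[0,0,0],[0,0,0],[0,0,0],[0,0,0],[0,0,0]]'

```text
time_s: 12.18
tcp_pos: [491.7, -176.9, 212.6]
eef_rot: [[0.805, 0.593, -0.004], [0.593, -0.805, -0.002], [-0.005, -0.001, -1.0]]
contact_force: [1.1, -0.4, 0.4]
opening: 72.1
gripper_force: 0.0
```

>>> send_rows --translation '[[-3,2.6,1],[-5.5,4.9,2],[-7,6.2,3],[-7.7,6.8,3],[-7.7,6.8,3],[-7.7,6.8,3],[-7.7,6.8,3],[-7.7,6.8,3],[-7.7,6.8,3],[-7.7,6.8,3]]' --dr '[[0,0,0],[0,0,0],[0,0,0],[0,0,0],[0,0,0],[0,0,0],[0,0,0],[0,0,0],[0,0,0],[0,0,0]]'

```text
time_s: 13.02
tcp_pos: [471.7, -274.6, 184.0]
eef_rot: [[0.804, 0.594, -0.002], [0.594, -0.804, -0.003], [-0.004, 0.001, -1.0]]
contact_force: [-0.7, 0.2, 0.2]
opening: 72.1
gripper_force: 0.0
```

```bash
python3 - <<'E'
from h import *
f=wrist();s=ctrl.get_state();print(s["tcp_pos"],np.abs(s["qvel"]).max())
M=ctrl.outline_of("barrel_a","wrist");im=f["image"][...,::-1].copy()
for m in M: print(np.round(m["xy"]),int(m["mask"].sum()))
P={90:(472,-275),74:(592,-198),58:(503,-175)}
for h,p0 in P.items():
  best=(0,)
  for m in M:
    g=lambda p:-iou(f,cyl(p[0],p[1],h),m["mask"])
    r=minimize(g,p0,method="Nelder-Mead",options=dict(initial_simplex=np.array(p0)+np.array([[0,0],[8,0],[0,8]])))
    if r.fun<best[0]:best=(r.fun,r.x)
  if best[0]<-.5:
    print(h,best)
    for rr in(11,21):cv2.polylines(im,[proj(f,O*rr+[*best[1],6+h]).astype(int)],True,(255,0,255),1)
cv2.imwrite("pics/w4.png",im)
T=ctrl.grab_frame("top");Mt=ctrl.outline_of("barrel_a","top");print([(np.round(m["xy"]).tolist()) for m in Mt])
go([472,-275,50]);
E
```

```text
[ 471.557442   -274.83254102  183.89266713] 0.0054896460621460825
[322. 196.] 2482
[257.  95.] 2148
[334.  25.] 2743
90 (np.float64(-0.9372637944062974), array([ 472.50471687, -273.37835598]))
74 (np.float64(-0.9499999999996679), array([ 592.97524396, -196.84340733]))
58 (np.float64(-0.88141157160407), array([ 502.87646484, -175.7043457 ]))
[[403.0, 190.0], [413.0, 126.0], [376.0, 119.0], [395.0, 228.0], [199.0, 186.0], [439.0, 239.0]]
trans cm [0.14, 0.01, 13.37] dr [0.0, 0.004, -0.008] rows 3.2
```

View pics/w4.png

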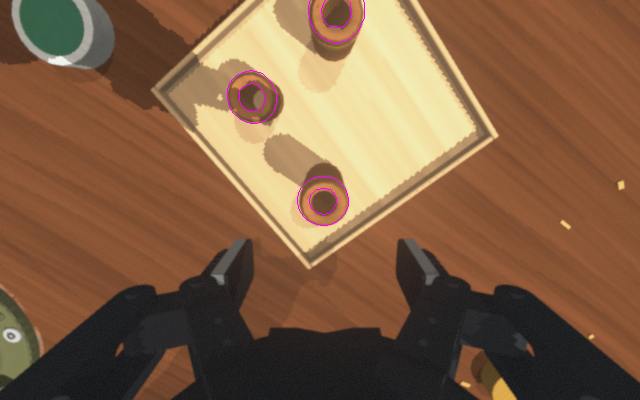

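Rings lie on the three barrels: second-tallest at (323,201), shortest at (253,97), second-shortest at (336,13). Descend and grip.

>>> send_rows --translation '[[0.1,0,2],[0.1,0,5],[0.1,0,8],[0.1,0,11],[0.1,0,13],[0.1,0,13.9],[0.1,0,13.9],[0.1,0,13.9],[0.1,0,13.9],[0.1,0,13.9],[0.1,0,13.9],[0.1,0,13.9]]' --dr '[[0,0.004,-0.008],[0,0.004,-0.008],[0,0.004,-0.008],[0,0.004,-0.008],[0,0.004,-0.008],[0,0.004,-0.008],[0,0.004,-0.008],[0,0.004,-0.008],[0,0.004,-0.008],[0,0.004,-0.008],[0,0.004,-0.008],[0,0.004,-0.008]]'

```text
time_s: 14.22
tcp_pos: [471.9, -275.7, 45.5]
eef_rot: [[0.801, 0.599, 0.001], [0.599, -0.801, -0.001], [0.001, 0.002, -1.0]]
contact_force: [0.3, 0.1, 0.0]
opening: 72.3
gripper_force: 0.0
```

>>> send_rows --translation '[[0,0,0],[0,0,0],[0,0,0],[0,0,0],[0,0,0],[0,0,0],[0,0,0]]' --dr '[[0,0,0],[0,0,0],[0,0,0],[0,0,0],[0,0,0],[0,0,0],[0,0,0]]' --fingers 255 --squeeze 30

```text
time_s: 14.8
tcp_pos: [471.6, -275.4, 44.9]
eef_rot: [[0.8, 0.599, 0.0], [0.599, -0.8, -0.0], [0.0, 0.0, -1.0]]
contact_force: [-0.7, 1.0, 5.4]
opening: 41.8
gripper_force: 30.0
```

>>> send_rows --translation '[[0,0,-1],[0,0,-3],[0,0,-6],[0,0,-9],[0,0,-12],[0,0,-14],[0,0,-15],[0,0,-15],[0,0,-15],[0,0,-15]]' --dr '[[0,0,0],[0,0,0],[0,0,0],[0,0,0],[0,0,0],[0,0,0],[0,0,0],[0,0,0],[0,0,0],[0,0,0]]'

```text
time_s: 15.63
tcp_pos: [470.5, -275.1, 193.0]
eef_rot: [[0.8, 0.599, -0.002], [0.599, -0.8, 0.001], [-0.001, -0.002, -1.0]]
contact_force: [-0.8, -0.0, -0.7]
opening: 41.6
gripper_force: 30.7
```

```bash
python3 - <<'E'
from h import *
s=ctrl.get_state();print(s["tcp_pos"],np.abs(s["qvel"]).max(),s["opening"],s["gripper_force"]);go([538.5,234.6,195],s["eef_rot"])
E
```

```text
[ 470.54194651 -275.07089748  193.034578  ] 0.011486402930755464 41.567305353915025 30.656273094937205
trans cm [35.99, -36.72, -0.15] dr [0.0, 0.0, 0.0] rows 12.3
```

>>> send_rows --translation '[[1,-1,0],[3.5,-3.5,0],[6.3,-6.4,0],[9.1,-9.3,0],[11.9,-12.2,0],[14.7,-15.1,0],[17.5,-18,0],[20.3,-20.8,0],[23.1,-23.6,0],[25.9,-26.4,0],[28.7,-29.2,0],[31,-31.6,0]]' --dr '[[0,0,0],[0,0,0],[0,0,0],[0,0,0],[0,0,0],[0,0,0],[0,0,0],[0,0,0],[0,0,0],[0,0,0],[0,0,0],[0,0,0]]'

```text
time_s: 16.63
tcp_pos: [528.9, 167.3, 193.3]
eef_rot: [[0.799, 0.601, -0.002], [0.601, -0.799, 0.001], [-0.001, -0.002, -1.0]]
contact_force: [0.1, -0.3, -0.2]
opening: 41.4
gripper_force: 30.7
```

>>> send_rows --translation '[[2,-2.1,0],[3.5,-3.7,0],[4.5,-4.7,0],[4.9,-5.1,0],[4.9,-5.1,0],[4.9,-5.1,0],[4.9,-5.1,0],[4.9,-5.1,2],[4.9,-5.1,5],[4.9,-5.1,7],[4.9,-5.1,7],[4.9,-5.1,7]]' --dr '[[0,0,0],[0,0,0],[0,0,0],[0,0,0],[0,0,0],[0,0,0],[0,0,0],[0,0,0],[0,0,0],[0,0,0],[0,0,0],[0,0,0]]'

```text
time_s: 17.63
tcp_pos: [538.7, 231.9, 124.2]
eef_rot: [[0.801, 0.598, -0.002], [0.598, -0.801, -0.001], [-0.002, -0.0, -1.0]]
contact_force: [0.7, 0.3, 0.0]
opening: 41.9
gripper_force: 30.8
```

>>> send_rows --translation '[[0,0,0],[0,0,0],[0,0,0],[0,0,0],[0,0,0]]' --dr '[[0,0,0],[0,0,0],[0,0,0],[0,0,0],[0,0,0]]'

```text
time_s: 18.05
tcp_pos: [539.1, 233.7, 125.3]
eef_rot: [[0.8, 0.599, 0.001], [0.599, -0.8, 0.0], [0.001, 0.0, -1.0]]
contact_force: [-0.5, 0.4, -0.7]
opening: 41.9
gripper_force: 30.8
```

```bash
python3 - <<'E'
from h import *
s=ctrl.get_state();print(s["tcp_pos"],np.abs(s["qvel"]).max(),s["opening"],s["eef_rot"].round(3).tolist());go([537.3,233.7,59.9],s["eef_rot"])
f=ctrl.grab_frame("side");im=f["image"][...,::-1].copy()
zb=s["tcp_pos"][2]-38.9
p=s["tcp_pos"][:2]+[1.2,.9]
print(proj(f,[*p,zb]))
im=cv2.resize(im[200:330,200:360],None,fx=5,fy=4.6);cv2.imwrite("pics/p3.png",im)
E
```

```text
[539.13657585 233.7004466  125.30374338] 0.00612192318122641 41.85462790424303 [[0.8, 0.599, 0.001], [0.599, -0.8, 0.0], [0.001, 0.0, -1.0]]
trans cm [-0.15, -0.11, 6.54] dr [0.0, 0.0, 0.0] rows 1.6
[[285.20900393 259.24553931]]
```

View pics/p3.png

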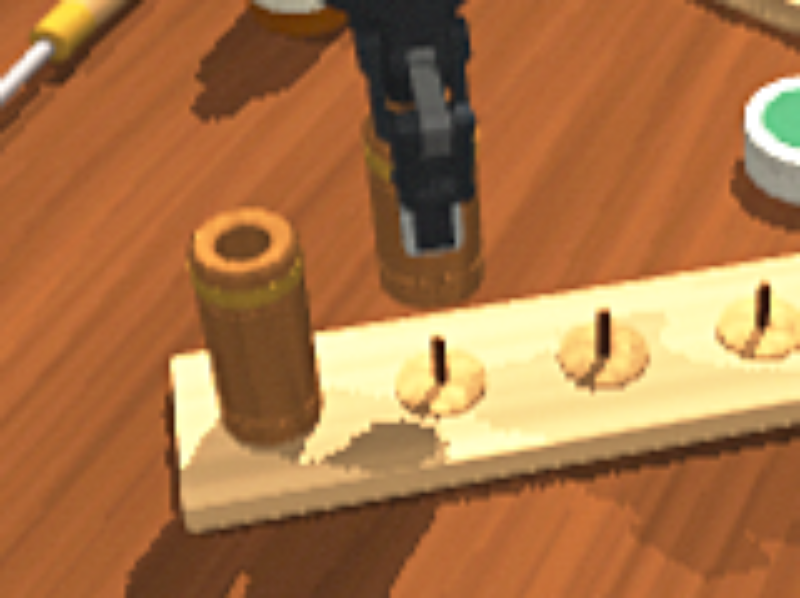

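The tallest stands on peg4, upright. The held barrel's underside at (432,277) in the crop is where the geometry puts it. Lower and release.

>>> send_rows --translation '[[-0.15,-0.1,1],[-0.15,-0.1,2.5],[-0.15,-0.1,4],[-0.15,-0.1,5],[-0.15,-0.1,5.6],[-0.15,-0.1,6],[-0.15,-0.1,6.2],[-0.15,-0.1,6.4],[-0.15,-0.1,6.5],[-0.15,-0.1,6.6],[-0.15,-0.1,6.6],[-0.15,-0.1,6.6]]' --dr '[[0,0,0],[0,0,0],[0,0,0],[0,0,0],[0,0,0],[0,0,0],[0,0,0],[0,0,0],[0,0,0],[0,0,0],[0,0,0],[0,0,0]]'

```text
time_s: 19.1
tcp_pos: [537.4, 233.8, 59.9]
eef_rot: [[0.8, 0.599, 0.001], [0.599, -0.8, 0.0], [0.001, 0.001, -1.0]]
contact_force: [-0.9, -0.2, 6.5]
opening: 41.6
gripper_force: 31.2
```

>>> send_rows --translation '[[0,0,0],[0,0,0],[0,0,0],[0,0,0],[0,0,0],[0,0,0],[0,0,-2],[0,0,-5],[0,0,-8],[0,0,-11],[0,0,-14],[0,0,-15]]' --dr '[[0,0,0],[0,0,0],[0,0,0],[0,0,0],[0,0,0],[0,0,0],[0,0,0],[0,0,0],[0,0,0],[0,0,0],[0,0,0],[0,0,0]]' --fingers 40

```text
time_s: 20.1
tcp_pos: [538.4, 234.6, 213.0]
eef_rot: [[0.8, 0.599, 0.005], [0.599, -0.8, 0.003], [0.006, 0.001, -1.0]]
contact_force: [1.0, 0.8, -0.3]
opening: 72.3
gripper_force: 0.0
```

```bash
python3 - <<'E'
from h import *
s=ctrl.get_state();print(s["tcp_pos"],s["opening"]);d=np.array([593,-197,170])-[537.4,233.8,209.5];print((Rt.T@d/10).round(2))
E
```

```text
[538.37684098 234.62770126 213.0408192 ] 72.32609191687378
[-21.4   37.8    3.95]
```

>>> send_rows --translation '[[-1,1.8,0],[-2.8,5,0],[-4.8,8.5,0],[-6.8,12,0],[-8.8,15.5,0],[-10.8,19,0],[-12.8,22.5,0],[-14.8,26,0],[-16.8,29.5,0],[-18.8,33,0],[-20.4,36,1],[-21.2,37.4,2]]' --dr '[[0,0,0],[0,0,0],[0,0,0],[0,0,0],[0,0,0],[0,0,0],[0,0,0],[0,0,0],[0,0,0],[0,0,0],[0,0,0],[0,0,0]]'

```text
time_s: 21.1
tcp_pos: [591.2, -199.6, 187.7]
eef_rot: [[0.804, 0.594, 0.0], [0.594, -0.804, -0.003], [-0.002, 0.002, -1.0]]
contact_force: [-0.4, -0.1, -0.1]
opening: 71.9
gripper_force: 0.0
```

>>> send_rows --translation '[[-0.2,0.4,1],[-0.2,0.4,2],[-0.2,0.4,2],[-0.2,0.4,2],[-0.2,0.4,2],[-0.2,0.4,2],[-0.2,0.4,2],[-0.2,0.4,2]]' --dr '[[0,0,0],[0,0,0],[0,0,0],[0,0,0],[0,0,0],[0,0,0],[0,0,0],[0,0,0]]'

```text
time_s: 21.77
tcp_pos: [592.7, -196.8, 169.2]
eef_rot: [[0.8, 0.6, 0.001], [0.6, -0.8, -0.0], [0.001, 0.001, -1.0]]
contact_force: [-0.8, -0.3, -0.2]
opening: 72.1
gripper_force: 0.0
```

```bash
cat > m.py <<'E'
from h import *
import sys
h=int(sys.argv[1]);p0=np.array(eval(sys.argv[2]));z=float(sys.argv[3])
f=wrist();s=ctrl.get_state();print(s["tcp_pos"],np.abs(s["qvel"]).max())
best=(0,)
for m in ctrl.outline_of("barrel_a","wrist"):
    g=lambda p:-iou(f,cyl(p[0],p[1],h),m["mask"])
    r=minimize(g,p0,method="Nelder-Mead",options=dict(initial_simplex=p0+np.array([[0,0],[8,0],[0,8]])))
    if r.fun<best[0]:best=(r.fun,r.x)
print(best);go([*best[1],z])
E
python3 m.py 74 "(593,-197)" 33
```

```text
[ 592.56169588 -197.03625207  169.08147575] 0.003107380856330419
(np.float64(-0.8981517892249712), array([ 593.04175419, -196.77333024]))
trans cm [0.07, -0.0, 13.6] dr [0.001, -0.0, -0.0] rows 3.3
```

>>> send_rows --translation '[[0,0,2],[0,0,5],[0,0,8],[0,0,11],[0,0,13],[0,0,13.6],[0,0,13.6],[0,0,13.6],[0,0,13.6],[0,0,13.6],[0,0,13.6]]' --dr '[[0,0,0],[0,0,0],[0,0,0],[0,0,0],[0,0,0],[0,0,0],[0,0,0],[0,0,0],[0,0,0],[0,0,0],[0,0,0]]'

```text
time_s: 22.78
tcp_pos: [593.1, -197.6, 34.0]
eef_rot: [[0.801, 0.599, 0.002], [0.599, -0.801, -0.001], [0.001, 0.002, -1.0]]
contact_force: [0.8, -0.3, -1.0]
opening: 72.0
gripper_force: 0.0
```

>>> send_rows --translation '[[0,0,0],[0,0,0],[0,0,0],[0,0,0],[0,0,0],[0,0,0],[0,0,0]]' --dr '[[0,0,0],[0,0,0],[0,0,0],[0,0,0],[0,0,0],[0,0,0],[0,0,0]]' --fingers 255 --squeeze 30

```text
time_s: 23.37
tcp_pos: [592.6, -197.4, 33.2]
eef_rot: [[0.8, 0.599, 0.001], [0.599, -0.8, -0.0], [0.0, 0.001, -1.0]]
contact_force: [-0.7, -0.1, 5.5]
opening: 41.2
gripper_force: 30.3
```

>>> send_rows --translation '[[0,0,-1],[0,0,-3],[0,0,-6],[0,0,-9],[0,0,-12],[0,0,-14],[0,0,-15],[0,0,-15],[0,0,-15],[0,0,-15]]' --dr '[[0,0,0],[0,0,0],[0,0,0],[0,0,0],[0,0,0],[0,0,0],[0,0,0],[0,0,0],[0,0,0],[0,0,0]]'

```text
time_s: 24.2
tcp_pos: [591.4, -197.3, 180.9]
eef_rot: [[0.8, 0.599, -0.003], [0.599, -0.8, 0.001], [-0.002, -0.002, -1.0]]
contact_force: [-0.5, -1.1, -0.1]
opening: 41.6
gripper_force: 30.5
```

```bash
python3 - <<'E'
from h import *
s=ctrl.get_state();print(s["tcp_pos"],np.abs(s["qvel"]).max(),s["opening"],s["gripper_force"]);go([482.8,192.3,185],s["eef_rot"])
E
```

```text
[ 591.37066801 -197.31894463  180.86691209] 0.011933477004355465 41.59309111591422 30.460446160286665
trans cm [14.66, -37.7, -0.36] dr [0.0, 0.0, 0.0] rows 9.7
```

>>> send_rows --translation '[[0.5,-1.5,0],[1.7,-4.5,0],[3.1,-8,0],[4.5,-11.5,0],[5.9,-15,0],[7.3,-18.5,0],[8.7,-22,0],[10.1,-25.5,0],[11.5,-29,0],[12.9,-32.5,0],[14,-35.6,0],[14.6,-37.2,0]]' --dr '[[0,0,0],[0,0,0],[0,0,0],[0,0,0],[0,0,0],[0,0,0],[0,0,0],[0,0,0],[0,0,0],[0,0,0],[0,0,0],[0,0,0]]'

```text
time_s: 25.2
tcp_pos: [483.5, 192.3, 181.3]
eef_rot: [[0.797, 0.603, -0.003], [0.603, -0.797, 0.001], [-0.002, -0.003, -1.0]]
contact_force: [-0.0, 0.2, 0.0]
opening: 41.7
gripper_force: 30.5
```

>>> send_rows --translation '[[0.1,-0.5,0],[0.1,-0.5,0],[0.1,-0.5,1],[0.1,-0.5,3],[0.1,-0.5,5],[0.1,-0.5,7],[0.1,-0.5,7],[0.1,-0.5,7],[0.1,-0.5,7],[0.1,-0.5,7],[0.1,-0.5,7],[0.1,-0.5,7]]' --dr '[[0,0,0],[0,0,0],[0,0,0],[0,0,0],[0,0,0],[0,0,0],[0,0,0],[0,0,0],[0,0,0],[0,0,0],[0,0,0],[0,0,0]]'

```text
time_s: 26.2
tcp_pos: [484.5, 192.6, 113.4]
eef_rot: [[0.801, 0.599, 0.002], [0.599, -0.801, 0.0], [0.001, 0.001, -1.0]]
contact_force: [-0.2, 0.3, -0.2]
opening: 41.5
gripper_force: 30.6
```

```bash
python3 - <<'E'
from h import *
s=ctrl.get_state();print(s["tcp_pos"],np.abs(s["qvel"]).max(),s["opening"],s["eef_rot"].round(3).tolist());go([482.6,192.1,48.1],s["eef_rot"])
f=ctrl.grab_frame("side");im=f["image"][...,::-1].copy()
c=proj(f,[*s["tcp_pos"][:2],s["tcp_pos"][2]-27.2])[0];print((c-200)*[5,4.6])
cv2.imwrite("pics/p2.png",cv2.resize(im[200:330,200:360],None,fx=5,fy=4.6))
E
```

```text
[484.49894193 192.59181859 113.39248505] 0.0035299540715177245 41.459932774943475 [[0.801, 0.599, 0.002], [0.599, -0.801, 0.0], [0.001, 0.001, -1.0]]
trans cm [-0.19, -0.08, 6.53] dr [0.0, 0.0, 0.0] rows 1.6
[597.01274299 244.68273765]
```

View pics/p2.png

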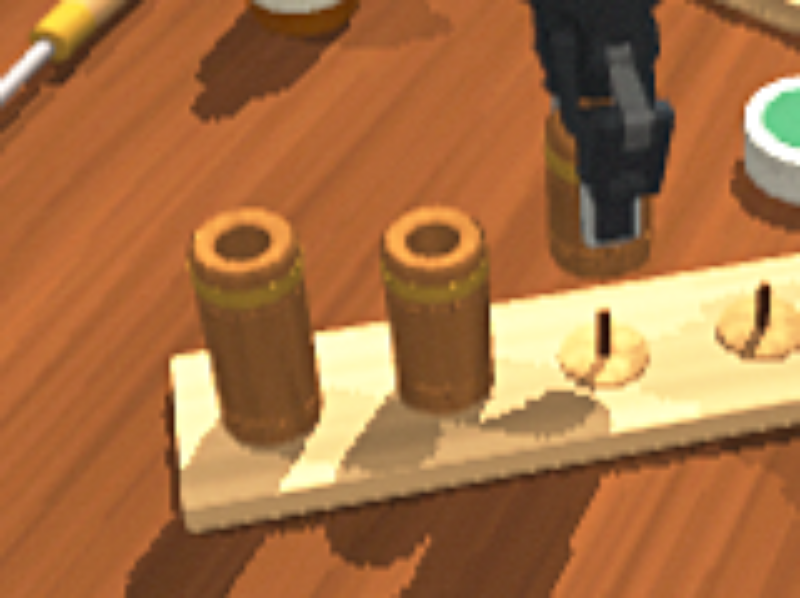

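Two stand seated at (265,330) and (440,310). The third is held with its underside near (598,252), as predicted (597,245).

>>> send_rows --translation '[[-0.2,-0.1,1],[-0.2,-0.1,2.5],[-0.2,-0.1,4],[-0.2,-0.1,5],[-0.2,-0.1,5.6],[-0.2,-0.1,6],[-0.2,-0.1,6.2],[-0.2,-0.1,6.4],[-0.2,-0.1,6.5],[-0.2,-0.1,6.6],[-0.2,-0.1,6.6],[-0.2,-0.1,6.6]]' --dr '[[0,0,0],[0,0,0],[0,0,0],[0,0,0],[0,0,0],[0,0,0],[0,0,0],[0,0,0],[0,0,0],[0,0,0],[0,0,0],[0,0,0]]'

```text
time_s: 27.25
tcp_pos: [482.1, 192.3, 48.1]
eef_rot: [[0.8, 0.599, 0.002], [0.599, -0.8, 0.0], [0.001, 0.001, -1.0]]
contact_force: [-2.2, -1.0, 12.5]
opening: 41.3
gripper_force: 31.5
```

>>> send_rows --translation '[[0,0,0],[0,0,0],[0,0,0],[0,0,0],[0,0,0],[0,0,0],[0,0,-2],[0,0,-5],[0,0,-8],[0,0,-11],[0,0,-13],[0,0,-13]]' --dr '[[0,0,0],[0,0,0],[0,0,0],[0,0,0],[0,0,0],[0,0,0],[0,0,0],[0,0,0],[0,0,0],[0,0,0],[0,0,0],[0,0,0]]' --fingers 40

```text
time_s: 28.25
tcp_pos: [483.7, 193.4, 180.7]
eef_rot: [[0.8, 0.599, 0.006], [0.599, -0.8, 0.003], [0.007, 0.002, -1.0]]
contact_force: [0.9, 1.0, -0.1]
opening: 72.2
gripper_force: 0.0
```

>>> send_rows --translation '[[-1,1.5,0],[-2.8,4.2,0],[-4.8,7.2,0],[-6.8,10.2,0],[-8.8,13.2,0],[-10.8,16.2,0],[-12.8,19.2,0],[-14.8,22.2,0],[-16.8,25.2,0],[-18.8,28.2,1],[-20,30,2],[-20.4,30.7,3]]' --dr '[[0,0,0],[0,0,0],[0,0,0],[0,0,0],[0,0,0],[0,0,0],[0,0,0],[0,0,0],[0,0,0],[0,0,0],[0,0,0],[0,0,0]]'

```text
time_s: 29.25
tcp_pos: [501.6, -180.7, 145.1]
eef_rot: [[0.804, 0.595, -0.001], [0.595, -0.804, -0.002], [-0.002, 0.001, -1.0]]
contact_force: [-0.6, -0.8, -0.6]
opening: 72.1
gripper_force: 0.0
```

>>> send_rows --translation '[[0,0,0],[0,0,0],[0,0,0],[0,0,0],[0,0,0],[0,0,0],[0,0,0]]' --dr '[[0,0,0],[0,0,0],[0,0,0],[0,0,0],[0,0,0],[0,0,0],[0,0,0]]'

```text
time_s: 29.83
tcp_pos: [502.8, -175.3, 147.0]
eef_rot: [[0.8, 0.6, 0.001], [0.6, -0.8, -0.0], [0.0, 0.001, -1.0]]
contact_force: [-0.4, 0.8, -0.3]
opening: 72.0
gripper_force: 0.0
```

```bash
python3 m.py 58 "(503,-175.5)" 24
```

```text
[ 502.74232082 -175.48069902  146.90100178] 0.004929461339438304
(np.float64(-0.8732612055638048), array([ 503.49212646, -173.18191528]))
trans cm [0.21, -0.15, 12.28] dr [0.0, -0.0, -0.0] rows 2.9
```

>>> send_rows --translation '[[0.1,-0.1,2],[0.1,-0.1,5],[0.1,-0.1,8],[0.1,-0.1,10.5],[0.1,-0.1,11.7],[0.1,-0.1,12.2],[0.1,-0.1,12.2],[0.1,-0.1,12.2],[0.1,-0.1,12.2],[0.1,-0.1,12.2],[0.1,-0.1,12.2]]' --dr '[[0,0,0],[0,0,0],[0,0,0],[0,0,0],[0,0,0],[0,0,0],[0,0,0],[0,0,0],[0,0,0],[0,0,0],[0,0,0]]'

```text
time_s: 30.85
tcp_pos: [503.3, -174.7, 25.5]
eef_rot: [[0.801, 0.599, 0.002], [0.599, -0.801, -0.001], [0.001, 0.001, -1.0]]
contact_force: [-0.3, -0.3, -0.2]
opening: 72.0
gripper_force: 0.0
```

>>> send_rows --translation '[[0,0,0],[0,0,0],[0,0,0],[0,0,0],[0,0,0],[0,0,0],[0,0,0]]' --dr '[[0,0,0],[0,0,0],[0,0,0],[0,0,0],[0,0,0],[0,0,0],[0,0,0]]' --fingers 255 --squeeze 30

```text
time_s: 31.43
tcp_pos: [502.9, -174.6, 25.0]
eef_rot: [[0.8, 0.599, 0.001], [0.599, -0.8, -0.0], [0.0, 0.001, -1.0]]
contact_force: [-0.5, 0.1, 6.2]
opening: 41.1
gripper_force: 30.0
```

>>> send_rows --translation '[[0,0,-1],[0,0,-3],[0,0,-6],[0,0,-9],[0,0,-12],[0,0,-14],[0,0,-15],[0,0,-15],[0,0,-15],[0,0,-15]]' --dr '[[0,0,0],[0,0,0],[0,0,0],[0,0,0],[0,0,0],[0,0,0],[0,0,0],[0,0,0],[0,0,0],[0,0,0]]'

```text
time_s: 32.27
tcp_pos: [501.8, -174.4, 173.2]
eef_rot: [[0.8, 0.599, -0.002], [0.599, -0.8, 0.001], [-0.001, -0.002, -1.0]]
contact_force: [0.4, 0.3, -0.7]
opening: 41.0
gripper_force: 30.5
```

```bash
python3 - <<'E'
from h import *
s=ctrl.get_state();print(s["tcp_pos"],np.abs(s["qvel"]).max(),s["opening"],s["gripper_force"]);go([427,150,170],s["eef_rot"])
E
```

```text
[ 501.79753053 -174.3939357   173.16736911] 0.010218794720389748 41.000547825936835 30.54954892024398
trans cm [13.46, -30.45, 0.36] dr [0.0, 0.0, 0.0] rows 8.0
```

>>> send_rows --translation '[[0.6,-1.4,0],[1.8,-4,0],[3.2,-7.2,0],[4.6,-10.4,0],[6,-13.6,0],[7.4,-16.8,0],[8.8,-20,0],[10.2,-23.2,0],[11.6,-26.4,0],[12.8,-29,0],[13.4,-30.3,0],[13.4,-30.4,0]]' --dr '[[0,0,0],[0,0,0],[0,0,0],[0,0,0],[0,0,0],[0,0,0],[0,0,0],[0,0,0],[0,0,0],[0,0,0],[0,0,0],[0,0,0]]'

```text
time_s: 33.27
tcp_pos: [425.6, 153.5, 173.8]
eef_rot: [[0.796, 0.605, -0.002], [0.605, -0.796, 0.002], [-0.001, -0.003, -1.0]]
contact_force: [-0.8, 1.0, 0.3]
opening: 41.1
gripper_force: 30.6
```

>>> send_rows --translation '[[0,0,0],[0,0,0],[0,0,1],[0,0,3],[0,0,5],[0,0,7],[0,0,7],[0,0,7],[0,0,7],[0,0,7],[0,0,7],[0,0,7]]' --dr '[[0,0,0],[0,0,0],[0,0,0],[0,0,0],[0,0,0],[0,0,0],[0,0,0],[0,0,0],[0,0,0],[0,0,0],[0,0,0],[0,0,0]]'

```text
time_s: 34.27
tcp_pos: [428.3, 149.2, 105.4]
eef_rot: [[0.801, 0.599, 0.002], [0.599, -0.801, 0.0], [0.001, 0.001, -1.0]]
contact_force: [0.5, 0.3, -1.0]
opening: 41.1
gripper_force: 30.6
```

```bash
python3 - <<'E'
from h import *
s=ctrl.get_state();print(s["tcp_pos"],np.abs(s["qvel"]).max(),s["opening"],s["eef_rot"].round(3).tolist());go([427,150,40],s["eef_rot"])
f=ctrl.grab_frame("side");im=f["image"][...,::-1].copy()
c=proj(f,[*s["tcp_pos"][:2],s["tcp_pos"][2]-19])[0];print((c-[240,200])*[5,4.6])
cv2.imwrite("pics/p1.png",cv2.resize(im[200:330,240:400],None,fx=5,fy=4.6))
E
```

```text
[428.28298566 149.17171019 105.35722628] 0.004919940188057587 41.060623168136985 [[0.801, 0.599, 0.002], [0.599, -0.801, 0.0], [0.001, 0.001, -1.0]]
trans cm [-0.06, -0.15, 6.54] dr [0.0, 0.0, 0.0] rows 1.6
[564.11937104 215.38795263]
```

View pics/p1.png

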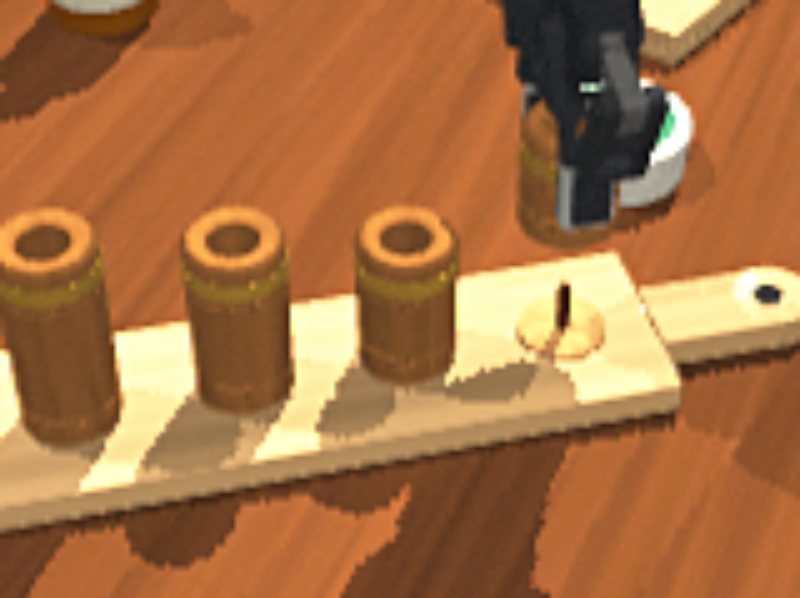

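Three are seated; the shortest is held over peg1 with its underside near (565,220) as predicted. The wax tin lies well behind the finger.

>>> send_rows --translation '[[-0.1,-0.1,1],[-0.1,-0.1,2.5],[-0.1,-0.1,4],[-0.1,-0.1,5],[-0.1,-0.1,5.6],[-0.1,-0.1,6],[-0.1,-0.1,6.2],[-0.1,-0.1,6.4],[-0.1,-0.1,6.5],[-0.1,-0.1,6.6],[-0.1,-0.1,6.6],[-0.1,-0.1,6.6]]' --dr '[[0,0,0],[0,0,0],[0,0,0],[0,0,0],[0,0,0],[0,0,0],[0,0,0],[0,0,0],[0,0,0],[0,0,0],[0,0,0],[0,0,0]]'

```text
time_s: 35.32
tcp_pos: [426.7, 149.5, 39.9]
eef_rot: [[0.8, 0.599, 0.002], [0.599, -0.8, -0.0], [0.001, 0.001, -1.0]]
contact_force: [-2.5, -0.4, 14.8]
opening: 41.1
gripper_force: 31.9
```

>>> send_rows --translation '[[0,0,0],[0,0,0],[0,0,0],[0,0,0],[0,0,0],[0,0,0],[0,0,-2],[0,0,-5],[0,0,-8],[0,0,-11],[0,0,-14],[0,0,-16]]' --dr '[[0,0,0],[0,0,0],[0,0,0],[0,0,0],[0,0,0],[0,0,0],[0,0,0],[0,0,0],[0,0,0],[0,0,0],[0,0,0],[0,0,0]]' --fingers 40

```text
time_s: 36.32
tcp_pos: [426.7, 149.8, 201.1]
eef_rot: [[0.8, 0.6, 0.002], [0.6, -0.8, 0.001], [0.002, 0.001, -1.0]]
contact_force: [1.9, 0.1, 0.2]
opening: 72.2
gripper_force: 0.0
```

>>> send_rows --translation '[[-0.5,2,0],[-1,5,0],[-1,8,0],[-1,11,0],[-1,14,0],[-1,15,0],[-1,15,0],[-1,15,0],[-1,15,0],[-1,15,0]]' --dr '[[0,0,0],[0,0,0],[0,0,0],[0,0,0],[0,0,0],[0,0,0],[0,0,0],[0,0,0],[0,0,0],[0,0,0]]'

```text
time_s: 37.15
tcp_pos: [507.5, 24.7, 198.6]
eef_rot: [[0.799, 0.601, -0.0], [0.601, -0.799, 0.0], [-0.0, -0.001, -1.0]]
contact_force: [0.4, 0.9, 0.2]
opening: 71.9
gripper_force: 0.0
```

```bash
python3 - <<'E'
from h import *
a=ctrl.grab_frame("side")["image"][130:330,170:420];b=ctrl.grab_frame("top")["image"][90:290,170:420]
im=np.hstack([cv2.resize(v,(400,320),interpolation=cv2.INTER_CUBIC) for v in(a,b)]);cv2.imwrite("pics/end.png",im[...,::-1])
s=ctrl.get_state();print(s["tcp_pos"],s["time_s"],s["contact_force"])
E
```

```text
[507.77839704  24.44030079 198.75279397] 37.25 [-0.40587565  0.5271113   0.20616981]
```

View pics/end.png

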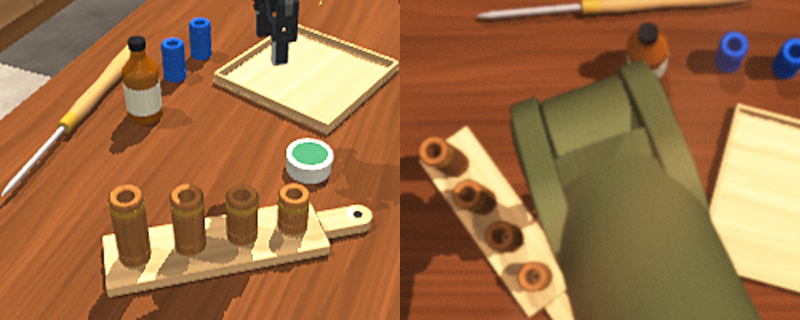

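All four stand upright on the pegs, ascending from the handle (shortest at (293,208), tallest at (130,225)). Bottle and tin are where they were, and the arm is clear.

```bash
python3 -c "
from bench import ctrl
print(ctrl.finish_job())"
```

```text
the job is handed in; nothing more can be done
None
```

The four barrels stand fully seated on the pegs, shortest next to the handle up to tallest at the far end, with the oil bottle, wax tin and blue look-alikes left alone; the job was handed in at about 37 s of the 112 s allowed, and no verdict was returned.

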